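# Press the large round inlay home in a picture board

### The job

Five gilded inlays stand proud of the picture board: with the fingertips, gently press the larger of the two round ones down until it is fully home, then lift the hand clear. Do not touch the other four inlays, do not pull any inlay up, and leave the glass, the paint tub and the brush where they are.

Things in the scene. Friction and masses are not known exactly. Their poses are not given: they have to be found in the camera images.
- board: wooden picture board 210 x 290 x 16 mm (x, y, z) lying flat, taped to the table and immovable; painted grey and pale blue with dark lines. Origin: centre of its underside, on the table, so its top face is 16 mm above the origin. The five inlays stand in it in the pattern of the five on a die, centres 92 mm or more apart; which shape stands in which place varies, and their yaw too.
- sun_top (a point): centre of the top face of the larger round inlay: a plain disc 52 mm across; gold-coloured, dark rim of its socket around it. z up. At the start its top stands 8 to 10 mm above the board's top face; it moves with the inlay.
- sun (a joint): how far sun is pressed in, m: 0 is 10 mm proud of the board, 0.008 is fully home against a firm stop (top then 2 mm above the board), negative is pulled up. Starts between 0 and 0.002. A tight push fit: about 4 N steady push moves it straight down, and it stays where it is left.
- pebble_top (a point): centre of the top face of the smaller round inlay: a plain disc 30 mm across; gold-coloured, dark rim of its socket around it. z up. At the start its top stands 8 to 10 mm above the board's top face; it moves with the inlay.
- pebble (a joint): how far pebble is pressed in, m: 0 is 10 mm proud of the board, 0.008 is fully home against a firm stop (top then 2 mm above the board), negative is pulled up. Starts between 0 and 0.002. A tight push fit: about 4 N steady push moves it straight down, and it stays where it is left.
- window_top (a point): centre of the top face of the square inlay, 44 x 44 mm; gold-coloured, dark rim of its socket around it. z up. At the start its top stands 8 to 10 mm above the board's top face; it moves with the inlay.
- window (a joint): how far window is pressed in, m: 0 is 10 mm proud of the board, 0.008 is fully home against a firm stop (top then 2 mm above the board), negative is pulled up. Starts between 0 and 0.002. A tight push fit: about 4 N steady push moves it straight down, and it stays where it is left.
- step_top (a point): centre of the top face of the bar inlay, 20 x 56 mm, long along its y axis; gold-coloured, dark rim of its socket around it. z up. At the start its top stands 8 to 10 mm above the board's top face; it moves with the inlay.
- step (a joint): how far step is pressed in, m: 0 is 10 mm proud of the board, 0.008 is fully home against a firm stop (top then 2 mm above the board), negative is pulled up. Starts between 0 and 0.002. A tight push fit: about 4 N steady push moves it straight down, and it stays where it is left.
- cross_top (a point): centre of the top face of the plus-shaped inlay, 52 mm across, arms 18 mm wide; gold-coloured, dark rim of its socket around it. z up. At the start its top stands 8 to 10 mm above the board's top face; it moves with the inlay.
- cross (a joint): how far cross is pressed in, m: 0 is 10 mm proud of the board, 0.008 is fully home against a firm stop (top then 2 mm above the board), negative is pulled up. Starts between 0 and 0.002. A tight push fit: about 4 N steady push moves it straight down, and it stays where it is left.
- water_glass: empty glass tumbler, 66 mm across the rim, 85 mm tall, loose, upright on the table off the board's +y end. Origin: centre of its underside.
- paint_tub: lidded paint tub, 52 mm across, 55 mm tall, loose, upright on the table off the board's -y end. Origin: centre of its underside.
- brush: flat paint brush about 190 mm long with a broad head, lying loose on the table beyond the board's far (+x) edge, roughly along that edge. Origin: about the middle of its underside, on the table.

How it is judged:
On the way:
1. the fingertips press the larger round inlay home (value of joint sun above 0.0065 m and contact force between the fingers and sun above 0.3 N), for 0.05 s.
At the end, for the whole second after the job is handed in: The larger round inlay is within 1.5 mm of fully home and at rest; the other four inlays are within 1.5 mm of where they started; glass, tub and brush within 15 mm of where they started (value of joint sun above 0.0065 m and velocity of joint sun below 0.002 m/s and distance of each of pebble_top, window_top, step_top, cross_top from where it was at the start of the episode below 0.0015 m and distance of each of water_glass, paint_tub, brush from where it was at the start of the episode below 0.015 m); the robot touches nothing.
It fails at once if another inlay is touched (contact force between any of the fingers, the arm and pebble above 0.3 N or contact force between any of the fingers, the arm and window above 0.3 N or contact force between any of the fingers, the arm and step above 0.3 N or contact force between any of the fingers, the arm and cross above 0.3 N).
It fails at once if an inlay is pulled up (2 mm or more above its highest start) (value of joint any of sun, pebble, window, step, cross below -0.002 m).
It fails at once if the large round inlay is struck or pressed with more than 40 N (contact force between the fingers and sun above 40 N).
It fails at once if the board is pressed with more than 40 N (contact force between the arm and board above 40 N).
It fails at once if the glass, the tub or the brush is shifted or lifted by more than 15 mm, or the glass or tub is tipped over 17 degrees (distance of any of water_glass, paint_tub, brush from where it was at the start of the episode above 0.015 m or angle between any of water_glass, paint_tub's own z axis and vertical above 0.3 rad).
It also fails if it takes over 32 s, if anything falls off the work surface, if the arm or the gripper's body presses on something with over 40 N, if the wrist force passes 120 N, or if a joint passes its speed limit or range.

### The arm

A 6-joint arm with a two-finger parallel gripper is mounted at the origin on the work surface. World frame = base frame: x ahead of the robot, y to its left, z up, the work surface at z = 0. Lengths are in m, angles in rad, forces in N, time in s.
With the tool pointing down it reaches from about 0.425 to 0.95 m from the base axis. Payload 3.5 kg.
Tool frame: the origin (TCP) lies on the mounting face of the last link; the fingertips stand 173 mm ahead of it and the grasp point (between the pads) lies 155 mm ahead of it; z points along the fingers, x is the direction in which the jaws open and shut, and the axes are right-handed (so a half turn about z gives the same grasp; the last joint's range is limited). The gripper opens to 85 mm and grips with 20 to 120 N. Pads are 22 mm wide; open, the fingers measure 114 mm over their backs; the gripper's body (76 mm by 85 mm) begins 54 mm behind the grasp point. The pads swing forward as they close: fully open they stand 13 mm farther back than shut.
Start: joints at [1.119, 0.286, 1.577, -0, 1.279, -0.15], TCP at [0.201, 0.644, 0.405] pointing down, gripper open.
Joint ranges: [-2.77, 2.77], [-0.9, 2.22], [0.21, 2.48], [-1.53, 4.67], [0.24, 2.81], [-2.84, 2.84]. Speed limits (rad/s): [2.79, 2.79, 3.14, 3.14, 3.14, 3.14].

### API

Orientations are given as a unit quaternion [x, y, z, w].
In Python, from plant import get_state, read_camera, sign_off gives the robot as it stands.
- The arm moves only by the shell command python3 -m jog 'ROWS' [FORCE]. ROWS is JSON, a list of rows, each an object of numbers: "grip": the closure, from 0 (fully open) to 1 (shut); "x", "y", "z": the shift along the tool's x, y, z in mm; "rx", "ry", "rz": the turn, a rotation vector about the tool's x, y, z in degrees. A call has 1 to 8 rows; each row shifts and turns the commanded pose from where the row before left it, along the tool's axes as they then stand; what a row does not reach is not made up. A row lasts 1/12 s, in which the tool goes at most 41.7 mm and 7.16 degrees, less where a joint would pass 70% of its speed; a pose out of reach is approached as far as the arm can. A call with a gripper value outside its range is refused whole. The fingers move at their own pace and stop on an object; FORCE is the grip in N (left out, the last holds). Time passes only in rows, so rows that do not move let the fingers close. It gives the time, the measured TCP pose, the force and the opening at its end, in the units of the state.
- get_state(): the state, without advancing time (a new reading comes with each control period).
- read_camera(name): name is "side" or "top"; returns a dict with "frame" (420x560x3 uint8, red, green, blue), "intrinsics" (3x3 intrinsics, pixels), "k1" (the pictures are not rectified: a ray, as slopes to the right and down, at radius r is drawn at 1 + k1 r^2 times it, then the intrinsics apply), "R" (3x3) and "t" (3): a world point X has camera coordinates R X + t. Camera axes: x right, y down, z forward; pixel columns grow to the right and rows downward; lengths in m; the calibration is good to about 2 mm. A picture is of the moment at which its call begins. There is no depth.
- sign_off(): hands the job in, once; it reports no verdict.
The state is a dict: "time": time; "qpos": joint angles; "dq": joint speeds; "joint_efforts": joint torques, N m; "eef_pos": TCP position; "tcp_rot": TCP orientation; "contact_force": force on the tool from outside, world axes, zero at the start; "wrist_torque": the same for the moment, N m; "opening": opening from 0.0 (shut) to 1.0 (fully open).
Only numpy, scipy, OpenCV 4.12 (cv2) and the standard library are available. Lean on these libraries where they do the work, as an engineer would, in place of code of your own. Each camera call takes 0.05 s, during which the arm holds its last target.

## Working session

There is one attempt and no reset: what is moved stays moved. The work goes in short steps, Python scripts to look and compute and a shell command to move; the robot and the scene stay as the last step left them, time stands still between calls to the robot, and variables do not carry over. Pictures are saved under pics/ and viewed, and the job is handed in when it is done.

```bash
mkdir -p pics; python3 - <<'E'
from plant import get_state, read_camera
import cv2, pickle
s=get_state();print(s)
d={}
for n in("top","side"):
    c=read_camera(n);d[n]=c
    cv2.imwrite(f"pics/{n}0.png",c["frame"][:,:,::-1]);print(n,c["intrinsics"],c["k1"],c["R"],c["t"])
pickle.dump(d,open("d0.pkl","wb"))
E
```

```text
{'time': 0.0, 'qpos': array([ 1.11897840e+00,  2.87169370e-01,  1.57820848e+00, -8.25767955e-07,
        1.27857278e+00, -1.50008227e-01]), 'dq': array([ 9.24338146e-04, -3.56083684e-04, -8.25944030e-05,  1.09322504e-03,
        1.51352043e-03, -2.66717876e-04]), 'joint_efforts': array([-5.31234934e-05, -4.05958951e+01, -2.92633152e+01, -1.36538802e-04,
        5.79039115e-03,  1.65717413e-06]), 'eef_pos': array([0.20050531, 0.64426108, 0.40332717]), 'tcp_rot': array([ 8.05371518e-01,  5.92769203e-01, -1.04312336e-03,  5.49468472e-04]), 'contact_force': array([-0.22489187,  1.03091629,  1.9949726 ]), 'wrist_torque': array([-0.01495764,  0.01917575, -0.04457959]), 'opening': 0.9965526723437844}
top [[401.34947574   0.         276.62924215]
 [  0.         401.34947574 210.59984421]
 [  0.           0.           1.        ]] -0.00637638203582872 [[-0.02164878 -0.99950343 -0.02289595]
 [-0.99764612  0.02308766 -0.06456915]
 [ 0.0650657   0.02144421 -0.99765054]] [0.083305   0.58754068 0.83042462]
side [[539.62402385   0.         284.67331206]
 [  0.         539.62402385 214.58249737]
 [  0.           0.           1.        ]] -0.0026631051001529877 [[ 0.74954071 -0.66190216  0.00861774]
 [-0.30789837 -0.36013083 -0.88062726]
 [ 0.5859926   0.65741259 -0.47373132]] [-0.38691279  0.22895295  0.73230929]
```

View pics/top0.png

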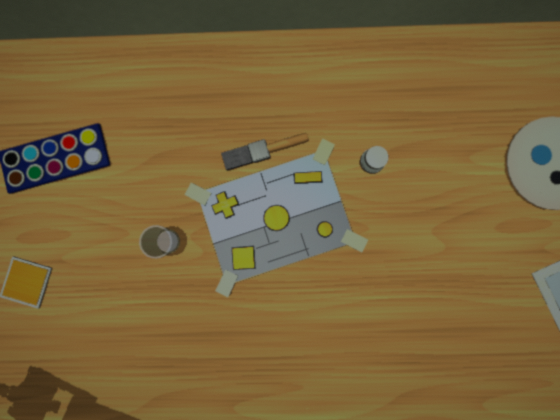

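View pics/side0.png

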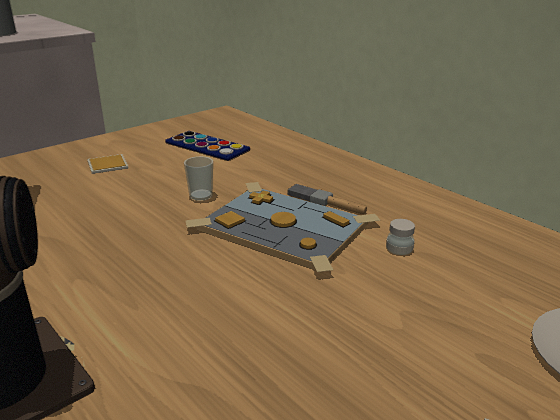

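The top view has the sun at the centre of the board, about (276,217). The pebble is at (325,229), the cross at (225,205), the bar at (308,177) and the square at (243,258). In the side view the sun is at about (284,219).

```bash
cat >h.py <<'E'
import numpy as np,cv2
def ray(c,uv):
    K=c["intrinsics"];k=c["k1"]
    u,v=(uv[0]-K[0,2])/K[0,0],(uv[1]-K[1,2])/K[1,1]
    d=np.array([u,v])
    p=d.copy()
    for _ in range(20): p=d/(1+k*(p@p))
    R=np.array(c["R"]);t=np.array(c["t"])
    return -R.T@t, R.T@np.array([p[0],p[1],1])
def onz(c,uv,z):
    o,d=ray(c,uv);return o+d*(z-o[2])/d[2]
E
python3 - <<'E'
import pickle,cv2,numpy as np
from h import *
from plant import get_state
from scipy.spatial.transform import Rotation as Ro
d=pickle.load(open("d0.pkl","rb"))
for n,roi in(("top",(150,280,195,350)),("side",(180,260,210,360))):
    c=d[n];hsv=cv2.cvtColor(c["frame"],cv2.COLOR_RGB2HSV)
    m=cv2.inRange(hsv,(15,140 if n=="side" else 180,60),(35,255,255))
    mm=np.zeros_like(m);a,b,e,f=roi;mm[a:b,e:f]=m[a:b,e:f]
    cs,_=cv2.findContours(mm,cv2.RETR_EXTERNAL,cv2.CHAIN_APPROX_NONE)
    for k in cs:
        A=cv2.contourArea(k)
        if A<60: continue
        M=cv2.moments(k);uv=(M["m10"]/M["m00"],M["m01"]/M["m00"])
        P=np.array([onz(c,p[0],.025) for p in k])
        print(n,A,np.round(uv,1),np.round(onz(c,uv,.025),4),"ext",np.round(P.min(0)[:2],4),np.round(P.max(0)[:2],4))
s=get_state();R=Ro.from_quat(s["tcp_rot"]).as_matrix();print(R.round(4))
E
```

```text
top 327.0 [243.2 257.7] [0.4918 0.1422 0.025 ] ext [0.4724 0.1217] [0.5119 0.1617]
top 112.5 [324.7 228.8] [ 0.5484 -0.0298  0.025 ] ext [ 0.5354 -0.043 ] [ 0.5607 -0.0178]
top 370.0 [276.3 217.4] [0.5746 0.0709 0.025 ] ext [0.5502 0.0484] [0.5968 0.0948]
top 244.5 [224.6 204.4] [0.6045 0.1798 0.025 ] ext [0.5799 0.1555] [0.629  0.2024]
top 173.5 [307.9 176.9] [0.6587 0.0025 0.025 ] ext [ 0.65   -0.0234] [0.6672 0.0295]
side 113.5 [307.7 242.7] [ 0.5422 -0.0357  0.025 ] ext [ 0.5259 -0.052 ] [ 0.5603 -0.0186]
side 267.0 [282.7 218.9] [0.5677 0.0646 0.025 ] ext [0.5395 0.0364] [0.5963 0.0943]
side 159.5 [335.9 218.4] [ 0.6517 -0.0039  0.025 ] ext [ 0.6374 -0.0336] [0.6655 0.0282]
side 257.0 [229.6 218.9] [0.486 0.135 0.025] ext [0.4607 0.1094] [0.5115 0.1619]
side 162.5 [260.5 196.8] [0.5972 0.1722 0.025 ] ext [0.5691 0.1445] [0.627  0.2018]
[[ 2.972e-01  9.548e-01 -9.000e-04]
 [ 9.548e-01 -2.972e-01 -2.000e-03]
 [-2.200e-03 -3.000e-04 -1.000e+00]]
```

```bash
python3 -m jog '[{"grip":1,"x":-20,"y":24},{"grip":1,"x":-20,"y":24},{"grip":1,"x":-20,"y":24},{"grip":1,"x":-20,"y":24},{"grip":1,"x":-20,"y":24},{"grip":1,"x":-20,"y":24},{"grip":1,"x":-20,"y":24},{"grip":1,"x":-20,"y":24}]' 20
python3 -m jog '[{"grip":1,"x":-20,"y":24},{"grip":1,"x":-20,"y":24},{"grip":1,"x":-20,"y":24},{"grip":1,"x":-20,"y":24},{"grip":1,"x":-20,"y":24},{"grip":1,"x":-20,"y":24},{"grip":1,"x":-20,"y":24},{"grip":1,"x":-20,"y":24}]'
python3 -m jog '[{"grip":1,"x":-20,"y":24},{"grip":1,"x":-20,"y":24},{"grip":1,"x":-20,"y":24},{"grip":1,"x":-20,"y":24},{"grip":1,"x":-20,"y":24},{"grip":1,"x":-17,"y":23},{"grip":1},{"grip":1}]'
python3 - <<'E'
from plant import get_state
import numpy as np
from scipy.spatial.transform import Rotation as Ro
s=get_state();R=Ro.from_quat(s["tcp_rot"]).as_matrix();p=s["eef_pos"]
print(p,p+R@[0,0,.173],R.round(4),s["contact_force"],s["opening"])
print("tool shift mm",R.T@(np.array([.574,.0702,.06])-(p+R@[0,0,.173]))*1000)
E
```

```text
[0.20048721 0.64429568 0.40343913] [0.20032381 0.64394954 0.23043955] [[ 2.972e-01  9.548e-01 -9.000e-04]
 [ 9.548e-01 -2.972e-01 -2.000e-03]
 [-2.200e-03 -3.000e-04 -1.000e+00]] [ 0.15694725  0.75002808 -0.21722387] 0.9978163448582904
tool shift mm [-436.38957424  527.3661624   171.234155  ]$[0]: bad value
$[0]: bad value
$[0]: bad value
```

```bash
python3 -m jog '[{"grip":1.0,"x":0,"y":0,"z":0,"rx":0,"ry":0,"rz":0}]' 20; python3 -m jog --help | head -30
```

```text
time: 0.18
eef_pos: [0.2005, 0.6443, 0.4038]
tcp_rot: [0.805, 0.593, -0.001, 0.0]
contact_force: [0.1, -0.2, 0.1]
opening: 0.881invalid input: not JSON, or not a number
```

```bash
python3 -m jog '[{"grip":1,"x":-20,"y":24,"z":0,"rx":0,"ry":0,"rz":0},{"grip":1,"x":-20,"y":24,"z":0,"rx":0,"ry":0,"rz":0},{"grip":1,"x":-20,"y":24,"z":0,"rx":0,"ry":0,"rz":0},{"grip":1,"x":-20,"y":24,"z":0,"rx":0,"ry":0,"rz":0},{"grip":1,"x":-20,"y":24,"z":0,"rx":0,"ry":0,"rz":0},{"grip":1,"x":-20,"y":24,"z":0,"rx":0,"ry":0,"rz":0},{"grip":1,"x":-20,"y":24,"z":0,"rx":0,"ry":0,"rz":0},{"grip":1,"x":-20,"y":24,"z":0,"rx":0,"ry":0,"rz":0}]'
```

```text
time: 0.85
eef_pos: [0.3368, 0.4332, 0.4045]
tcp_rot: [0.805, 0.593, -0.0, 0.0]
contact_force: [0.5, 0.1, -0.3]
opening: -0.0
```

```bash
python3 -m jog '[{"grip":1,"x":-20,"y":24,"z":0,"rx":0,"ry":0,"rz":0},{"grip":1,"x":-20,"y":24,"z":0,"rx":0,"ry":0,"rz":0},{"grip":1,"x":-20,"y":24,"z":0,"rx":0,"ry":0,"rz":0},{"grip":1,"x":-20,"y":24,"z":0,"rx":0,"ry":0,"rz":0},{"grip":1,"x":-20,"y":24,"z":0,"rx":0,"ry":0,"rz":0},{"grip":1,"x":-20,"y":24,"z":0,"rx":0,"ry":0,"rz":0},{"grip":1,"x":-20,"y":24,"z":0,"rx":0,"ry":0,"rz":0},{"grip":1,"x":-20,"y":24,"z":0,"rx":0,"ry":0,"rz":0}]'
python3 -m jog '[{"grip":1,"x":-20,"y":24,"z":0,"rx":0,"ry":0,"rz":0},{"grip":1,"x":-20,"y":24,"z":0,"rx":0,"ry":0,"rz":0},{"grip":1,"x":-20,"y":24,"z":0,"rx":0,"ry":0,"rz":0},{"grip":1,"x":-20,"y":24,"z":0,"rx":0,"ry":0,"rz":0},{"grip":1,"x":-20,"y":24,"z":0,"rx":0,"ry":0,"rz":0},{"grip":1,"x":-17,"y":23,"z":0,"rx":0,"ry":0,"rz":0},{"grip":1,"x":0,"y":0,"z":0,"rx":0,"ry":0,"rz":0},{"grip":1,"x":0,"y":0,"z":0,"rx":0,"ry":0,"rz":0}]'
cat > st.py <<'E'
from plant import get_state
import numpy as np
from scipy.spatial.transform import Rotation as Ro
s=get_state();R=Ro.from_quat(s["tcp_rot"]).as_matrix();p=s["eef_pos"]
print(s["time"],p,p+R@[0,0,.173],R.round(4)[2],s["contact_force"],s["opening"])
print("tool shift mm",R.T@(np.array([.574,.0702,.06])-(p+R@[0,0,.173]))*1000)
E
python3 st.py
```

```text
time: 1.52
eef_pos: [0.4726, 0.2234, 0.4046]
tcp_rot: [0.805, 0.593, -0.0, -0.0]
contact_force: [0.2, 0.6, -0.0]
opening: -0.001
time: 2.18
eef_pos: [0.5743, 0.0694, 0.4042]
tcp_rot: [0.806, 0.592, -0.0, -0.0]
contact_force: [-0.1, 0.3, -0.8]
opening: -0.0
2.1833 [0.57433535 0.06941411 0.40424835] [0.57414952 0.06947289 0.23124846] [ 0.     -0.0011 -1.    ] [-0.11163154  0.34956754 -0.82001246] -0.0004260047627982054
tool shift mm [ 6.48502906e-01 -1.67633455e-01  1.71248757e+02]
```

Descend to about 60 mm, then look again.

```bash
python3 -m jog '[{"grip":1,"x":0,"y":0,"z":25,"rx":0,"ry":0,"rz":0},{"grip":1,"x":0,"y":0,"z":25,"rx":0,"ry":0,"rz":0},{"grip":1,"x":0,"y":0,"z":25,"rx":0,"ry":0,"rz":0},{"grip":1,"x":0,"y":0,"z":25,"rx":0,"ry":0,"rz":0},{"grip":1,"x":0,"y":0,"z":25,"rx":0,"ry":0,"rz":0},{"grip":1,"x":0,"y":0,"z":25,"rx":0,"ry":0,"rz":0},{"grip":1,"x":0,"y":0,"z":20,"rx":0,"ry":0,"rz":0},{"grip":1,"x":0,"y":0,"z":0,"rx":0,"ry":0,"rz":0}]'
python3 st.py
python3 - <<'E'
from plant import read_camera
import cv2
c=read_camera("side");cv2.imwrite("pics/side1.png",cv2.resize(c["frame"][100:300,180:440,::-1],None,fx=3,fy=3))
E
```

```text
time: 2.85
eef_pos: [0.571, 0.072, 0.2297]
tcp_rot: [0.805, 0.593, -0.004, -0.003]
contact_force: [-1.9, -0.7, -0.5]
opening: 0.002
2.85 [0.57098291 0.07195094 0.22969325] [0.56920785 0.07208972 0.05670242] [-0.0023 -0.01   -0.9999] [-1.86666698 -0.65184359 -0.52986746] 0.0018584117870733023
tool shift mm [-0.39499095  5.1033412  -3.34809532]
```

View pics/side1.png

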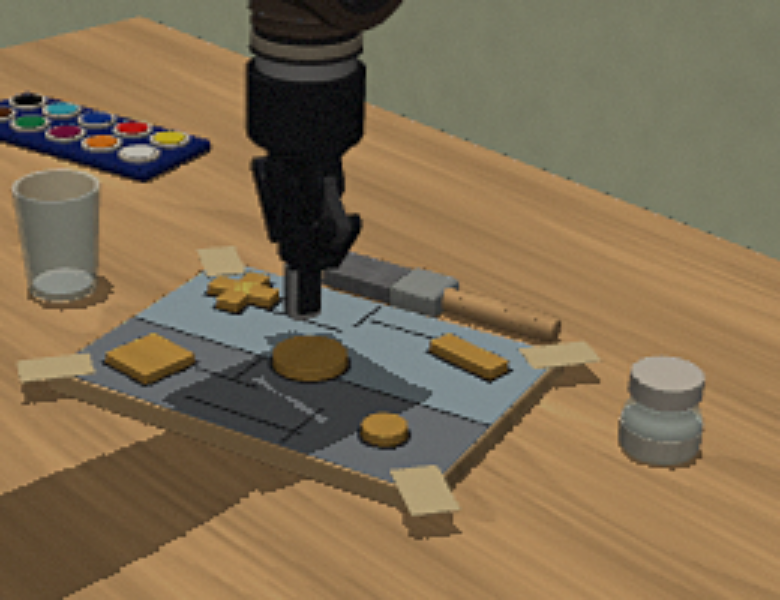

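The closed fingertips, at crop (303,315), hover over the sun at (310,352) and are well clear of the other inlays. I'll let the arm settle and come lower.

```bash
python3 -m jog '[{"grip":1,"x":0,"y":0,"z":0,"rx":0,"ry":0,"rz":0},{"grip":1,"x":0,"y":0,"z":0,"rx":0,"ry":0,"rz":0},{"grip":1,"x":0,"y":0,"z":0,"rx":0,"ry":0,"rz":0},{"grip":1,"x":0,"y":0,"z":0,"rx":0,"ry":0,"rz":0}]'
python3 st.py
```

```text
time: 3.23
eef_pos: [0.5745, 0.0707, 0.2365]
tcp_rot: [0.805, 0.593, 0.001, 0.001]
contact_force: [-0.3, 0.3, -0.1]
opening: 0.001
3.2333 [0.57445859 0.07071261 0.23654902] [0.57499956 0.07068844 0.06354987] [ 8.e-04  3.e-03 -1.e+00] [-0.25299628  0.3407492  -0.13865804] 0.0007077233693049017
tool shift mm [-0.76619204 -0.820048    3.54679713]
```

```bash
python3 -m jog '[{"grip":1,"x":0,"y":0,"z":4,"rx":0,"ry":0,"rz":0},{"grip":1,"x":0,"y":0,"z":4,"rx":0,"ry":0,"rz":0},{"grip":1,"x":0,"y":0,"z":4,"rx":0,"ry":0,"rz":0},{"grip":1,"x":0,"y":0,"z":4,"rx":0,"ry":0,"rz":0},{"grip":1,"x":0,"y":0,"z":4,"rx":0,"ry":0,"rz":0},{"grip":1,"x":0,"y":0,"z":4,"rx":0,"ry":0,"rz":0},{"grip":1,"x":0,"y":0,"z":4,"rx":0,"ry":0,"rz":0},{"grip":1,"x":0,"y":0,"z":2,"rx":0,"ry":0,"rz":0}]'
python3 -m jog '[{"grip":1,"x":0,"y":0,"z":0,"rx":0,"ry":0,"rz":0},{"grip":1,"x":0,"y":0,"z":0,"rx":0,"ry":0,"rz":0},{"grip":1,"x":0,"y":0,"z":0,"rx":0,"ry":0,"rz":0},{"grip":1,"x":0,"y":0,"z":0,"rx":0,"ry":0,"rz":0},{"grip":1,"x":0,"y":0,"z":0,"rx":0,"ry":0,"rz":0},{"grip":1,"x":0,"y":0,"z":0,"rx":0,"ry":0,"rz":0}]'
python3 st.py
python3 - <<'E'
from plant import read_camera
import cv2
c=read_camera("side");cv2.imwrite("pics/side2.png",cv2.resize(c["frame"][150:290,190:390,::-1],None,fx=4,fy=4))
E
```

```text
time: 3.9
eef_pos: [0.5736, 0.0706, 0.2038]
tcp_rot: [0.805, 0.593, -0.0, -0.0]
contact_force: [0.3, -0.3, 0.4]
opening: 0.002
time: 4.4
eef_pos: [0.574, 0.0706, 0.205]
tcp_rot: [0.805, 0.593, 0.0, 0.0]
contact_force: [-1.0, -0.1, 0.9]
opening: 0.003
4.4 [0.5739836  0.07060309 0.20500379] [0.57407336 0.07059876 0.03200382] [ 1.e-04  5.e-04 -1.e+00] [-0.9600288  -0.12042524  0.94988099] 0.0030099367147498096
tool shift mm [ -0.3988922    0.0625682  -27.99620637]
```

View pics/side2.png

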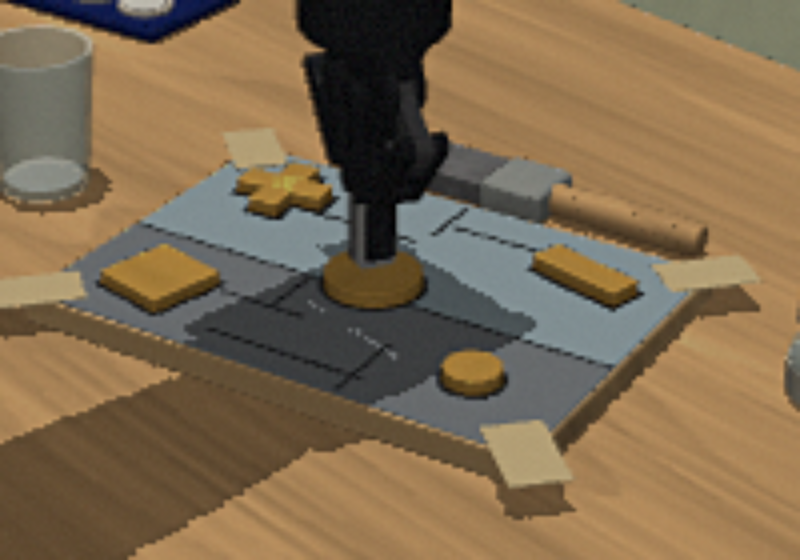

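The tips, at crop (372,260), are just above the middle of the sun at (373,275). Next I'll press gently, 1 mm per row.

```bash
python3 -m jog '[{"grip":1,"x":0,"y":0,"z":1,"rx":0,"ry":0,"rz":0},{"grip":1,"x":0,"y":0,"z":1,"rx":0,"ry":0,"rz":0},{"grip":1,"x":0,"y":0,"z":1,"rx":0,"ry":0,"rz":0},{"grip":1,"x":0,"y":0,"z":1,"rx":0,"ry":0,"rz":0},{"grip":1,"x":0,"y":0,"z":1,"rx":0,"ry":0,"rz":0},{"grip":1,"x":0,"y":0,"z":1,"rx":0,"ry":0,"rz":0},{"grip":1,"x":0,"y":0,"z":1,"rx":0,"ry":0,"rz":0},{"grip":1,"x":0,"y":0,"z":1,"rx":0,"ry":0,"rz":0}]'
python3 -m jog '[{"grip":1,"x":0,"y":0,"z":1,"rx":0,"ry":0,"rz":0},{"grip":1,"x":0,"y":0,"z":1,"rx":0,"ry":0,"rz":0},{"grip":1,"x":0,"y":0,"z":0,"rx":0,"ry":0,"rz":0},{"grip":1,"x":0,"y":0,"z":0,"rx":0,"ry":0,"rz":0}]'; python3 st.py
```

```text
time: 5.12
eef_pos: [0.574, 0.0706, 0.1971]
tcp_rot: [0.805, 0.593, -0.0, -0.0]
contact_force: [-1.7, 0.5, 3.9]
opening: 0.001
time: 5.45
eef_pos: [0.5739, 0.0706, 0.1947]
tcp_rot: [0.805, 0.593, -0.0, -0.0]
contact_force: [-1.4, -1.2, 2.5]
opening: 0.003
5.45 [0.57387685 0.0705966  0.19470942] [0.5738731  0.07059489 0.02170942] [-0. -0. -1.] [-1.39868393 -1.21665162  2.46258512] 0.0026045314090064617
tool shift mm [ -0.33993142   0.23786201 -38.29057507]
```

```bash
python3 -m jog '[{"grip":1,"x":0,"y":0,"z":1,"rx":0,"ry":0,"rz":0},{"grip":1,"x":0,"y":0,"z":1,"rx":0,"ry":0,"rz":0},{"grip":1,"x":0,"y":0,"z":0,"rx":0,"ry":0,"rz":0},{"grip":1,"x":0,"y":0,"z":0,"rx":0,"ry":0,"rz":0}]'
python3 -m jog '[{"grip":1,"x":0,"y":0,"z":1,"rx":0,"ry":0,"rz":0},{"grip":1,"x":0,"y":0,"z":0,"rx":0,"ry":0,"rz":0},{"grip":1,"x":0,"y":0,"z":0,"rx":0,"ry":0,"rz":0}]'; python3 st.py
```

```text
time: 5.78
eef_pos: [0.5739, 0.0706, 0.1925]
tcp_rot: [0.805, 0.593, -0.0, 0.0]
contact_force: [-1.5, -0.3, 2.3]
opening: -0.001
time: 6.03
eef_pos: [0.5739, 0.0706, 0.1916]
tcp_rot: [0.805, 0.593, 0.0, -0.0]
contact_force: [-0.9, 1.1, 2.0]
opening: 0.001
6.0333 [0.57387022 0.07058674 0.19161742] [0.57387603 0.07059152 0.01861742] [ 0.  0. -1.] [-0.9157725   1.14562013  1.97120315] 0.0006648913154948362
tool shift mm [ -0.33545771   0.2357479  -41.38258863]
```

```bash
python3 -m jog '[{"grip":1,"x":0,"y":0,"z":0.5,"rx":0,"ry":0,"rz":0},{"grip":1,"x":0,"y":0,"z":0,"rx":0,"ry":0,"rz":0},{"grip":1,"x":0,"y":0,"z":0,"rx":0,"ry":0,"rz":0}]'
python3 -m jog '[{"grip":1,"x":0,"y":0,"z":0.5,"rx":0,"ry":0,"rz":0},{"grip":1,"x":0,"y":0,"z":0,"rx":0,"ry":0,"rz":0},{"grip":1,"x":0,"y":0,"z":0,"rx":0,"ry":0,"rz":0}]'; python3 st.py
```

```text
time: 6.28
eef_pos: [0.5739, 0.0706, 0.1915]
tcp_rot: [0.805, 0.593, -0.0, -0.0]
contact_force: [-2.2, -0.6, 6.0]
opening: 0.005
time: 6.53
eef_pos: [0.574, 0.0706, 0.1914]
tcp_rot: [0.805, 0.593, -0.0, -0.0]
contact_force: [-3.6, -0.9, 8.4]
opening: -0.002
6.5333 [0.57399129 0.07061386 0.19141588] [0.5738888  0.07059551 0.01841591] [-3.e-04 -5.e-04 -1.e+00] [-3.6184443  -0.90145949  8.35450821] -0.0019120903366970996
tool shift mm [ -0.35616239   0.20144329 -41.58410671]
```

```bash
python3 -m jog '[{"grip":1,"x":0,"y":0,"z":0.5,"rx":0,"ry":0,"rz":0},{"grip":1,"x":0,"y":0,"z":0,"rx":0,"ry":0,"rz":0},{"grip":1,"x":0,"y":0,"z":0,"rx":0,"ry":0,"rz":0}]'
python3 -m jog '[{"grip":1,"x":0,"y":0,"z":-2,"rx":0,"ry":0,"rz":0},{"grip":1,"x":0,"y":0,"z":-4,"rx":0,"ry":0,"rz":0},{"grip":1,"x":0,"y":0,"z":-8,"rx":0,"ry":0,"rz":0},{"grip":1,"x":0,"y":0,"z":-15,"rx":0,"ry":0,"rz":0},{"grip":1,"x":0,"y":0,"z":-20,"rx":0,"ry":0,"rz":0},{"grip":1,"x":0,"y":0,"z":-25,"rx":0,"ry":0,"rz":0},{"grip":1,"x":0,"y":0,"z":-25,"rx":0,"ry":0,"rz":0},{"grip":1,"x":0,"y":0,"z":-20,"rx":0,"ry":0,"rz":0}]'
python3 -m jog '[{"grip":1,"x":0,"y":0,"z":-20,"rx":0,"ry":0,"rz":0},{"grip":1,"x":0,"y":0,"z":-10,"rx":0,"ry":0,"rz":0},{"grip":1,"x":0,"y":0,"z":0,"rx":0,"ry":0,"rz":0},{"grip":1,"x":0,"y":0,"z":0,"rx":0,"ry":0,"rz":0},{"grip":1,"x":0,"y":0,"z":0,"rx":0,"ry":0,"rz":0},{"grip":1,"x":0,"y":0,"z":0,"rx":0,"ry":0,"rz":0}]'
python3 - <<'E'
from plant import read_camera
import cv2
c=read_camera("side");cv2.imwrite("pics/side3.png",cv2.resize(c["frame"][150:290,190:390,::-1],None,fx=4,fy=4))
E
```

```text
time: 6.78
eef_pos: [0.5741, 0.0706, 0.1914]
tcp_rot: [0.805, 0.593, -0.0, -0.0]
contact_force: [-5.0, 0.0, 10.2]
opening: -0.001
time: 7.45
eef_pos: [0.5741, 0.0706, 0.3115]
tcp_rot: [0.805, 0.593, 0.001, 0.001]
contact_force: [0.4, 0.1, 0.0]
opening: 0.0
time: 7.95
eef_pos: [0.5734, 0.0706, 0.3372]
tcp_rot: [0.805, 0.593, -0.001, -0.001]
contact_force: [-0.1, -0.6, 0.2]
opening: 0.001
```

View pics/side3.png

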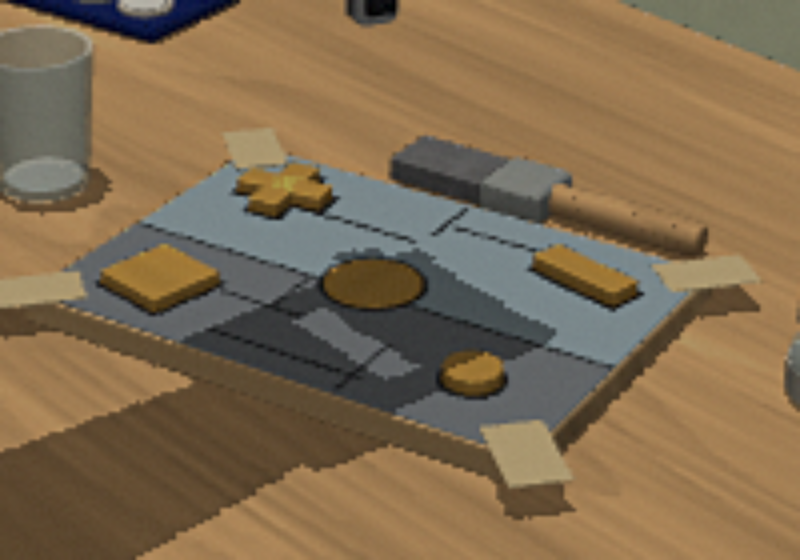

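The sun at crop (373,284) now lies nearly flush. The other four inlays, the glass and the brush look unchanged, and the hand is clear.

```bash
python3 -c "
from plant import sign_off
print(sign_off())"
```

```text
the job is handed in; nothing more can be done
None
```

The larger round inlay, at the centre of the board, is pressed home and the job is handed in; the sign-off gives no verdict.

- **Pressing:** I used the closed fingertips at about (0.574, 0.0706). The inlay moved at roughly 2–4 N. It then stopped with the tips at z ≈ 18.4 mm, where fully home is 18 mm and the calibration is good to about 2 mm. Three further 0.5 mm steps moved the tips only about 0.2 mm while the force rose to about 10 N, well below the 40 N limit.
- **Lifting clear:** I raised the hand about 145 mm, and the contact force went back to about zero.
- **Last picture (side view):** The inlay lies nearly flush. The other four inlays, the glass and the brush look unchanged by eye. The tub was mostly outside that last picture. I did not measure their positions again afterwards.
- **Problems on the way:** The first three jog calls were refused because they left fields out, so nothing moved. The arm swung a few millimetres after the fast descent, so I let it settle before pressing. No checks disagreed.

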